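Fill the praline tray and hold the dispenser slide on its line

TASK

Drop one praline into each of the two empty cups of the tray: push the tray by its knob until an empty cup is under the drop tube (the red pointer then stands on that cup's dot), pull the spring slide out until its red line has just come clear of the housing, so that a praline falls, let the slide run home to load the next one, and do the same for the other empty cup. After the second drop do not let go: finish still holding the slide by its knob with the red line just clear of the housing, so that the last praline stays up in the magazine while I change it over. Do not disturb the timer, the mug and the candle.

Things in the scene. Friction and masses are not known exactly. Their poses are not given: they have to be found in the camera images.
- dispenser: Fixed bench praline dispenser: grey base 285 x 200 mm, cream housing (top 120 mm up) that overhangs the tray from a mast behind, clear magazine tube 36 mm wide up to 205 mm. Origin on the worktop plumb under the drop tube; +x points away from the robot to the mast, +y to its left, z up. A wall cabinet hangs behind and right of it, 0.46 m above the worktop: stay low over the knobs.
- drop_tube (a point): Centre of the lower mouth of the steel drop tube, 70 mm above the worktop, 31 mm inside. A praline that falls lands in the cup whose centre is under this point to within about 6 mm.
- pointer_tip (a point): Tip of the fixed red pointer, 39 mm up, above the white index plate. The index plate is part of the tray carriage and has four black dots in the same 44 mm square pattern as the four cups; with the tip over a dot, the matching cup is under the drop tube.
- tray_knob (a point): Centre of the black grip of the tray knob: round, 22 mm wide, from 44 to 80 mm above the worktop, this point at 64 mm. It stands on an arm at the left of the tray carriage (plate top 34 mm up). Pushed by it, the carriage slides freely in the dispenser's x and y (about 1 N of friction each, stays where left, travel 32 mm either way from the middle).
- saddle (a joint): Tray position along the dispenser's +x in m, -0.032 to 0.032; 0 puts the tray's middle under the drop tube, so the near cups are under it at +0.022 and the far cups at -0.022.
- carriage (a joint): Tray position along the dispenser's +y in m, -0.032 to 0.032; the left cups are under the drop tube at -0.022, the right cups at +0.022.
- cup_near_left (a point): EMPTY cup: centre of a praline when it lies in this cup, 51 mm up. White tray 100 x 100 mm, top 52 mm up, with four gold-rimmed cups 32 mm wide and 14 mm deep; near is towards the robot, left is the dispenser's +y.
- cup_far_right (a point): EMPTY cup, the diagonally opposite one: centre of a praline lying in it.
- cup_near_right (a point): Cup that already holds a praline (seated, does not come out in use): centre of that praline.
- cup_far_left (a point): The other cup that already holds a praline (seated): centre of that praline.
- slide_knob (a point): Centre of the black knob on the front end of the slide: round, 22 mm wide, from 114 to 151 mm above the worktop, this point at 135 mm. It is pulled along the dispenser's -x, towards the robot. At home the knob's axis is 43 mm in front of the housing's front face.
- slide (a joint): How far the slide is pulled out, m: 0 home, 0.062 at the stop. A red line 5 mm wide across the slide is hidden in the housing at home; at 0.048 its rear edge is level with the housing's front face (line just fully out) and the pocket is over the drop tube. The spring pulls back with 2.4 N at home, 6.2 N on the line, damped; let go, it runs home in half a second and loads the next praline.
- praline_1_c (a point): Centre of a praline: hard dark ball 26 mm wide with caramel stripes, 14 g. Starts in the slide's pocket inside the housing and is the first to fall.
- praline_2_c (a point): Centre of the second praline, lowest in the magazine at the start.
- praline_3_c (a point): Centre of the last praline, on top of praline_2; at the end it lies in the foot of the magazine on the slide, about 127 mm up; in the pocket it would be at 101 mm.
- timer: Red and white wind-up kitchen timer, 63 mm wide, 54 mm high, right of the dispenser; origin under its middle. Bystander.
- mug: Yellow and cream mug, 78 mm wide with handle 114 mm, 92 mm high, right of the dispenser; origin under its middle. Bystander.
- candle: Pale candle in a glass, 68 mm wide, 64 mm high, far right; origin under its middle. Bystander.
- magazine_foot (a point): Centre of the lower end of the clear magazine tube, on top of the housing 120 mm up, 48 mm behind the drop tube.

How it is judged (in metres and radians):
On the way:
1. the first praline lies in one of the two empty cups, the second still above it in the dispenser ((distance between praline_1_c and cup_near_left below 0.008 m or distance between praline_1_c and cup_far_right below 0.008 m) and height (world z) of praline_2_c above 0.095 m), for 0.2 s.
At the end, for the whole second after the job is handed in: A praline lies in each of the two cups that were empty (within 8 mm of the cup points), the last one is still in the magazine (centre above 117 mm), and the fingers hold the slide (over 2 N) and keep it within 4 mm of the mark (joint 0.044 to 0.052) through the last second (((distance between praline_1_c and cup_near_left below 0.008 m and distance between praline_2_c and cup_far_right below 0.008 m) or (distance between praline_2_c and cup_near_left below 0.008 m and distance between praline_1_c and cup_far_right below 0.008 m)) and horizontal distance between praline_3_c and magazine_foot below 0.01 m and height (world z) of praline_3_c above 0.117 m and value of joint slide between 0.044 and 0.052 m and contact force between the fingers and slide above 2 N); the arm keeps its last pose, push and grip.
It fails at once if the timer, the mug or the candle is shifted by more than 15 mm (distance of any of timer, mug, candle from where it was at the start of the episode above 0.015 m).
It also fails if it takes over 51 s, if anything falls off the work surface, if the arm or the gripper's body presses on something with over 40 N, if the wrist force passes 120 N, or if a joint passes its speed limit or range.

ROBOT

A 6-joint arm with a two-finger parallel gripper is mounted at the origin on a cart in front of the work surface, level with it; the furniture and walls round the work are solid. World frame = base frame: x ahead of the robot, y to its left, z up, the work surface at z = 0. Lengths are in mm, angles in rad, forces in N, time in s.
With the tool pointing down it reaches from about 350 to 875 mm from the base axis. Payload 4.2 kg.
Tool frame: the origin (TCP) lies at the very end of the fingers, on their centre line; the grasp point (between the pads) lies 19 mm behind it (arm.tcp_to_grasp is the x of the grasp point in the tool frame, in mm); x points along the fingers, z is the direction in which the jaws open and shut, and the axes are right-handed (so a half turn about x gives the same grasp; the last joint's range is limited). The gripper opens to 85 mm and grips with 20 to 120 N. Pads are 22 mm wide; open, the fingers measure 114 mm over their backs; the gripper's body (76 mm by 85 mm) begins 54 mm behind the grasp point. The pads swing forward as they close: fully open they stand 13 mm farther back than shut.
Start: joints at [1.402, 0.385, 0.008, 0, -1.194, -0.259], TCP at [259.26, 568.668, 231.312] pointing down, gripper open.
Joint ranges: [-3.14, 3.14], [-1.21, 2.06], [-1.07, 1.41], [-3.16, 2.05], [-2.99, -0.16], [-3.1, 3.1]. Speed limits (rad/s): [2.79, 2.79, 3.14, 3.14, 3.14, 3.14].

INTERFACE

Orientations are given as a unit quaternion [x, y, z, w].
In Python, from bench import status, get_image, job, arm gives the robot as it stands.
- The arm moves only by the tool apply_moves, never from a script. Its argument "targets" is text: rows parted by semicolons, each of 5 numbers parted by spaces: the shift along the tool's x, y, z in mm, then the turn about the tool's x in degrees, then the gripper's target within -1 to 1 (shut at 1, half-way at 0, fully open at -1). In form: dx dy dz spin hand; .... A call has 1 to 10 rows; each row is the pose to reach, as a shift and turn from the pose commanded when the call began, along the tool's axes at that moment; what a row does not reach only later rows make up. A row lasts 1/12 s, in which the tool goes at most 41.7 mm and 7.16 degrees, less where a joint would pass 70% of its speed; a pose out of reach is approached as far as the arm can. A call with a gripper value outside its range is refused whole. The fingers move at their own pace and stop on an object; the grip force is fixed at half the most. Time passes only in rows, so rows that repeat a pose let the fingers close. It gives the time, the measured TCP pose, the force and the opening at its end, in the units of the state.
- status.read_state(): the state, without advancing time (a new reading comes with each control period).
- get_image(name): name is "side" or "top" or "wrist"; returns a dict with "img" (420x560x3 uint8, red, green, blue), "mtx" (3x3 intrinsics, pixels), "world_from_camera" (4x4, takes a point from camera to world coordinates). Camera axes: x right, y down, z forward; pixel columns grow to the right and rows downward; lengths in mm; the calibration is good to about 2 mm. The wrist camera is an equidistant fisheye: a pixel r from the principal point sees the ray r / f radians off the axis. A picture is of the moment at which its call begins. There is no depth.
- job.job_done(): hands the job in, once; it reports no verdict.
The state is a dict: "clock": time; "joints": joint angles; "joint_vel": joint speeds; "joint_efforts": joint torques, N m; "position": TCP position; "ee_rot": TCP orientation; "contact_force": force on the tool from outside, world axes, zero at the start; "wrist_torque": the same for the moment, N m; "gripper_width": finger opening in mm.
Only numpy, scipy, OpenCV 4.12 (cv2) and the standard library are available. Lean on these libraries where they do the work, as an engineer would, in place of code of your own. Each camera call takes 0.05 s, during which the arm holds its last target.

## Working session

There is one attempt and no reset: what is moved stays moved. The work goes in short steps, Python scripts to look and compute and a tool call to move; the robot and the scene stay as the last step left them, time stands still between calls to the robot, and variables do not carry over. Pictures are saved under pics/ and viewed, and the job is handed in when it is done.

Besides the shell and the picture viewer there is one more tool, called after "Call:" as name(argument=value, ...) on one line, values as JSON. apply_moves: Moves the arm, as the interface text tells. Its arguments: {"type":"object","properties":{"targets":{"type":"string"}},"required":["targets"]}

```bash
mkdir -p pics; ls; python3 - <<'E'
from bench import status,get_image,job,arm
import cv2,numpy as np
s=status.read_state()
for k in s: print(k,np.round(s[k],3))
print(arm.tcp_to_grasp,dir(arm))
for n in ["side","top","wrist"]:
    d=get_image(n); cv2.imwrite(f"pics/{n}0.png",d["img"][:,:,::-1]); print(n,d["mtx"].round(1).tolist(),d["world_from_camera"].round(3).tolist())
E
```

```text
pics
clock 0.0
joints [ 1.402  0.386  0.007 -0.    -1.194 -0.259]
joint_vel [-0.001  0.    -0.    -0.    -0.    -0.001]
joint_efforts [ 0.0000e+00 -3.9229e+01  1.8839e+01  4.1860e+00 -5.0000e-03  0.0000e+00]
position [259.028 568.132 230.235]
ee_rot [-0.594 -0.382  0.595 -0.383]
contact_force [ 1.104 -0.491  0.259]
wrist_torque [-0.02  -0.001 -0.033]
gripper_width 85.314
-18.700000000000003 ['IKError', '__class__', '__delattr__', '__dict__', '__dir__', '__doc__', '__eq__', '__format__', '__ge__', '__getattribute__', '__getstate__', '__gt__', '__hash__', '__init__', '__init_subclass__', '__le__', '__lt__', '__module__', '__ne__', '__new__', '__reduce__', '__reduce_ex__', '__repr__', '__setattr__', '__sizeof__', '__str__', '__subclasshook__', '__weakref__', 'tcp_to_grasp']
side [[397.7, 0.0, 273.1], [0.0, 397.7, 213.8], [0.0, 0.0, 1.0]] [[0.988, -0.073, 0.136, 351.644], [-0.154, -0.457, 0.876, -853.573], [-0.002, -0.886, -0.463, 559.86], [0.0, 0.0, 0.0, 1.0]]
top [[392.3, 0.0, 278.2], [0.0, 392.3, 206.2], [0.0, 0.0, 1.0]] [[0.007, -0.994, 0.105, 418.799], [-1.0, -0.008, -0.014, 1.742], [0.014, -0.105, -0.994, 1127.225], [0.0, 0.0, 0.0, 1.0]]
wrist [[325.2, 0.0, 272.3], [0.0, 325.2, 211.1], [0.0, 0.0, 1.0]] [[-0.415, -0.876, -0.244, 320.592], [-0.91, 0.401, 0.109, 540.557], [0.002, 0.267, -0.964, 371.863], [0.0, 0.0, 0.0, 1.0]]
```

View pics/side0.png

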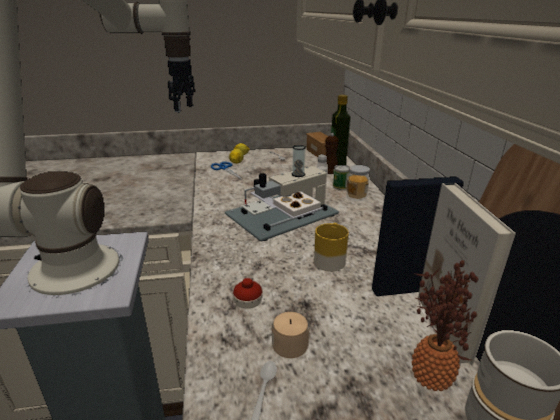

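View pics/top0.png

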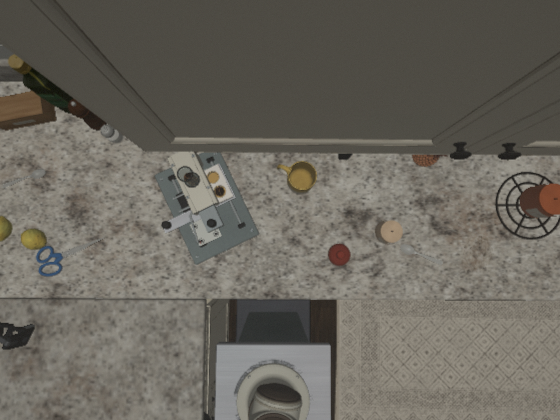

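View pics/wrist0.png

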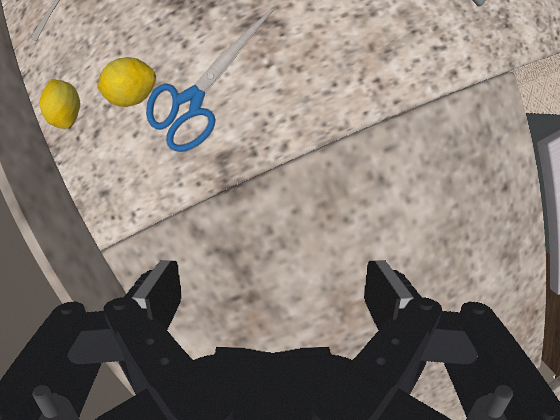

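```bash
python3 - <<'E'
import cv2
a=cv2.imread("pics/top0.png")[135:275,145:270]; cv2.imwrite("pics/topc.png",cv2.resize(a,None,fx=5,fy=5,interpolation=cv2.INTER_CUBIC)[:,:])
a=cv2.imread("pics/side0.png")[140:240,215:345]; cv2.imwrite("pics/sidec.png",cv2.resize(a,None,fx=6,fy=6,interpolation=cv2.INTER_CUBIC))
E
```

```text
(no output)
```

View pics/topc.png

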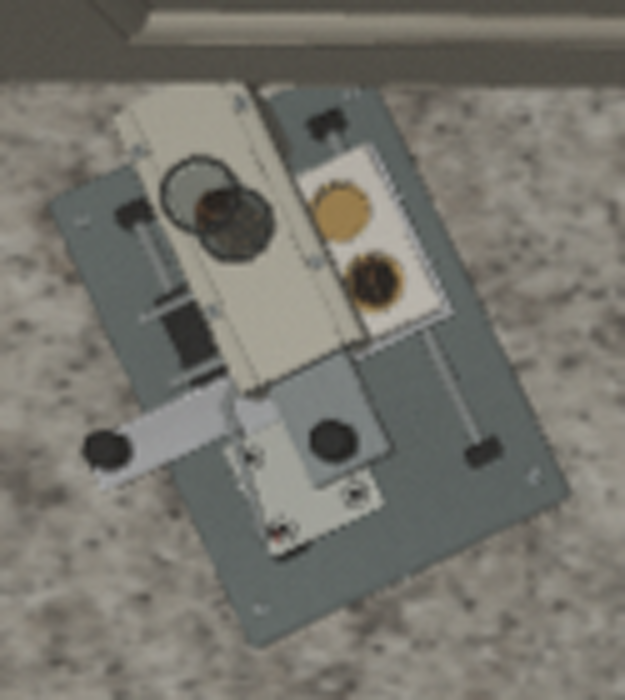

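View pics/sidec.png

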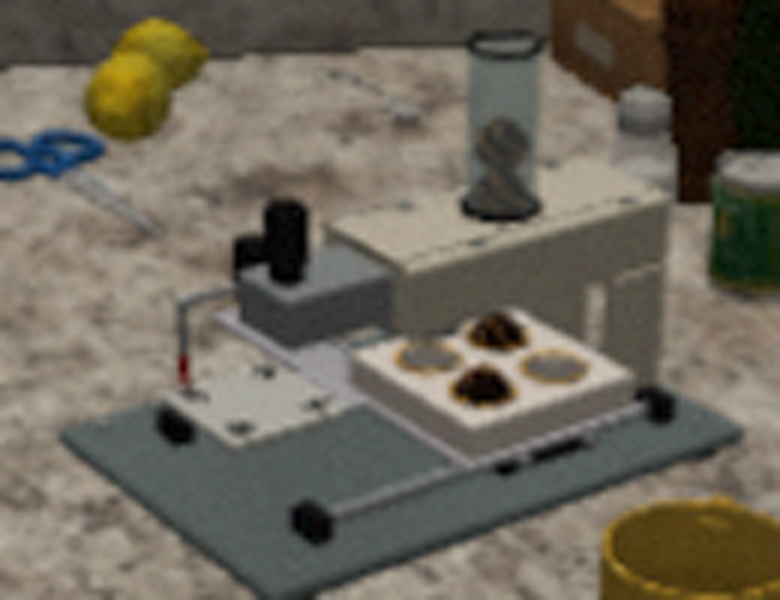

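```bash
cat > h.py <<'E'
import numpy as np,cv2
from scipy.spatial.transform import Rotation as Ro
from bench import status,get_image,job,arm
def ray(d,u,v,fish=False):
    K=np.array(d["mtx"]);T=np.array(d["world_from_camera"])
    a=(u-K[0,2])/K[0,0];b=(v-K[1,2])/K[1,1]
    if fish:
        r=np.hypot(a,b); c=np.array([a/r*np.sin(r),b/r*np.sin(r),np.cos(r)]) if r>1e-9 else np.array([0,0,1.])
    else: c=np.array([a,b,1.])
    return T[:3,3],T[:3,:3]@c
def atz(d,u,v,z,fish=False):
    o,r=ray(d,u,v,fish); return o+r*(z-o[2])/r[2]
def proj(d,p,fish=False):
    K=np.array(d["mtx"]);T=np.array(d["world_from_camera"])
    c=T[:3,:3].T@(np.array(p)-T[:3,3])
    if fish:
        r=np.hypot(c[0],c[1]);t=np.arctan2(r,c[2]);a,b=c[:2]/r*t
    else: a,b=c[:2]/c[2]
    return K[0,0]*a+K[0,2],K[1,1]*b+K[1,2]
def crop(n,box,f,name,img=None):
    d=get_image(n) if img is None else img
    x0,y0,x1,y1=box
    cv2.imwrite("pics/"+name,cv2.resize(d["img"][y0:y1,x0:x1,::-1],None,fx=f,fy=f,interpolation=cv2.INTER_CUBIC)); return d
def un(u,v,x0,y0,f): return (u+.5)/f-.5+x0,(v+.5)/f-.5+y0
E
python3 - <<'E'
from h import *
d=get_image("top")
P=lambda u,v,z:atz(d,*un(u,v,145,135,5),z)
for n,u,v,z in [("slideknob",333,440,151),("trayknob",107,447,80),("mag foot",237,222,120),("mag top",200,194,205),("cornB",258,645,8),("cornR",568,493,8),("cornL",52,207,8),("ptr",277,535,39),("dotNL",281,530,34),("dotFL",250,457,34),("dotNR",355,493,34),("hFL",248,393,120),("hFR",366,340,120),("cupFR",340,210,52),("cupNR",375,282,52)]:
    print(n,P(u,v,z).round(1))
s=get_image("side")
print("side slideknob",atz(s,*un(287,208,215,140,6),151).round(1))
q=status.read_state()
R=Ro.from_quat(q["ee_rot"]).as_matrix();print(R.round(3))
w=get_image("wrist");print(R.T@(w["world_from_camera"][:3,3]-q["position"]))
E
```

```text
slideknob [479.2 154.7 151. ]
trayknob [478.9 285.7  80. ]
mag foot [593.8 212.  120. ]
mag top [592.4 212.2 205. ]
cornB [372.1 216.4   8. ]
cornR [458.9  42.9   8. ]
cornL [621.  341.9   8. ]
ptr [433.5 201.7  39. ]
dotNL [436.3 200.5  34. ]
dotFL [476.6 218.8  34. ]
dotNR [457.1 160.1  34. ]
hFL [504.9 203.7 120. ]
hFR [532.9 143.9 120. ]
cupFR [612.9 169.5  52. ]
cupNR [572.8 149.2  52. ]
side slideknob [478.9 155.3 151. ]
[[-0.     0.91  -0.415]
 [-0.001 -0.415 -0.91 ]
 [-1.     0.     0.001]]
[-1.41524460e+02  6.74676338e+01 -1.15165211e-01]
```

Call:
apply_moves(targets="40 317 166 39.5 -1;40 317 166 39.5 -1;40 317 166 39.5 -1;60 317 166 39.5 -1;80 317 166 39.5 -1;80 317 166 39.5 -1;80 317 166 39.5 -1;80 317 166 39.5 -1;80 317 166 39.5 -1;80 317 166 39.5 -1")

```text
clock: 1.13
position: [480.0, 281.0, 148.9]
ee_rot: [-0.688, -0.156, 0.691, -0.158]
contact_force: [0.4, 0.6, -0.3]
gripper_width: 85.5
```

```bash
python3 - <<'E'
from h import *
d=crop("wrist",(0,0,560,420),1.4,"w1.png")
s=status.read_state();print(s["position"],s["clock"])
np.savez("w1.npz",**d)
for p in [(478.9,285.7,80),(479,155,151),(433.5,201.7,39),(436.3,200.5,34)]: print(np.array(proj(d,p,True))*1.4)
E
```

```text
[479.6014354  283.03579119 149.91033438] 1.1833
[378.24725854 323.15716279]
[554.10894996  40.70285086]
[514.64921988 204.41039943]
[509.02375509 199.70282971]
```

View pics/w1.png

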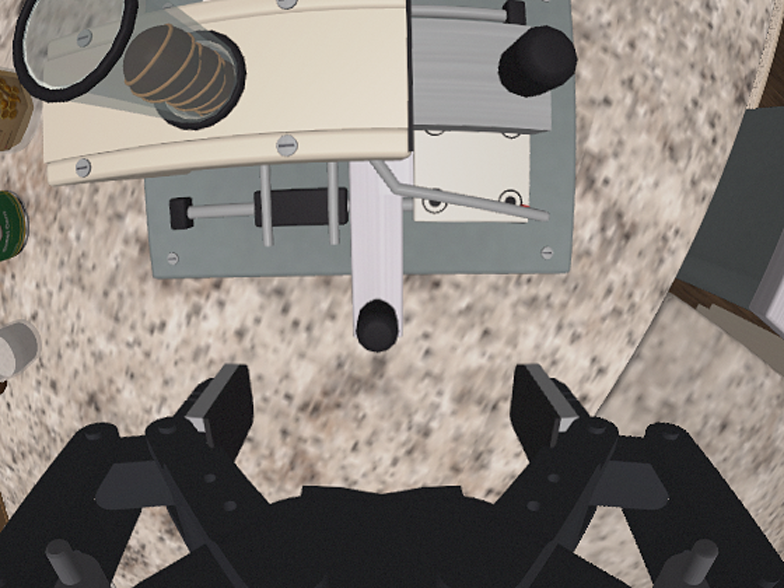

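Call:
apply_moves(targets="40 0 0 0 -1;80 0 0 0 -1;100 0 0 0 -0.3;101 0 0 0 0.3;101 0 0 0 1;101 0 0 0 1;101 0 0 0 1;101 0 0 0 1;101 0 0 0 1;101 0 0 0 1")

```text
clock: 2.02
position: [480.0, 287.4, 52.6]
ee_rot: [0.69, 0.16, -0.687, 0.158]
contact_force: [-1.2, 0.9, 6.8]
gripper_width: 20.2
```

```bash
python3 - <<'E'
from h import *
d=crop("wrist",(0,0,560,420),1.4,"w2.png")
s=status.read_state();print(s["position"],s["clock"],s["gripper_width"],s["contact_force"])
np.savez("w2.npz",**d)
t=crop("top",(145,135,270,275),5,"t2.png");np.savez("t2.npz",**t)
E
```

```text
[479.97371475 287.39144245  52.63389065] 2.0667 19.731875426052614 [-0.82367233  0.71866699  7.23485304]
```

View pics/w2.png

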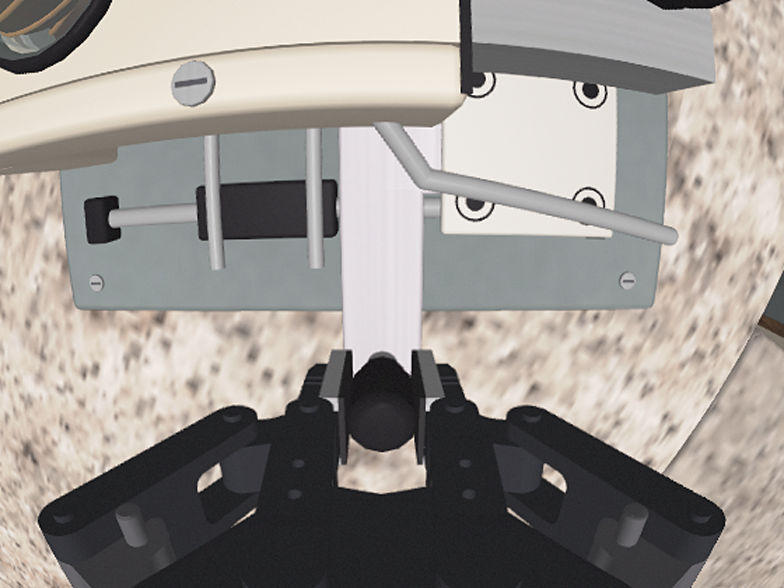

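View pics/t2.png

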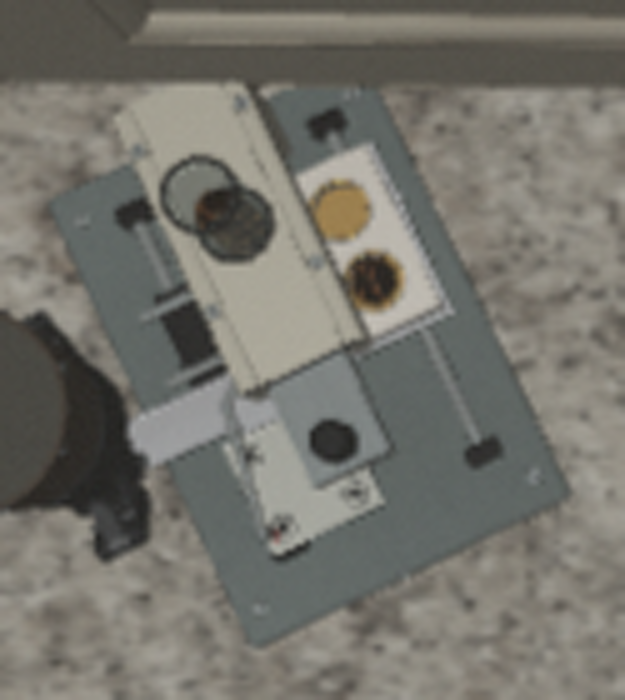

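```bash
python3 - <<'E'
from h import *
t=dict(np.load("t2.npz"));crop("",(185,215,225,250),18,"t2b.png",t)
E
```

```text
(no output)
```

View pics/t2b.png

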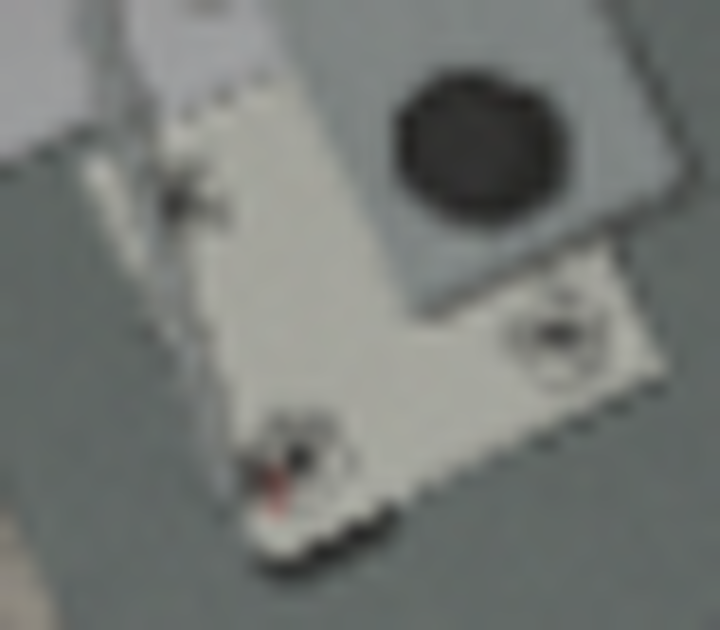

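```bash
python3 - <<'E'
from h import *
t=dict(np.load("t2.npz"))
a=np.radians(26.2);E=np.array([[np.cos(a),np.sin(a)],[-np.sin(a),np.cos(a)]])
D=atz(t,*un(300,455,185,215,18),34)[:2]; NR=atz(t,*un(560,330,185,215,18),34)[:2]
print(D,NR,E@(D-NR))
for p in [(282,478),(276,485)]:
    T=atz(t,*un(*p,185,215,18),39)[:2]; print(T,E@(D-T))
P=lambda u,v,z:atz(t,*un(u,v,145,135,5),z)[:2]
f=P(237,222,120); 
for c in [P(375,281,52),P(340,210,52)-44*E[0]]: print("NL-tube disp",E@(c+44*E[1]-f+48*E[0]))
R=Ro.from_quat(status.read_state()["ee_rot"]).as_matrix();print(R.round(3))
E
```

```text
[438.49565694 199.48868099] [457.99583718 160.02634859] [-0.07384921 44.01735175]
[434.87693528 201.2361313 ] [ 2.47541876 -3.1656012 ]
[433.80295233 202.12247627] [ 3.04773245 -4.43505141]
NL-tube disp [ 1.92781749 -3.29384682]
NL-tube disp [ 2.36327899 -2.5803031 ]
[[ 0.003  0.439 -0.899]
 [ 0.003 -0.899 -0.439]
 [-1.    -0.001 -0.004]]
```

Call:
apply_moves(targets="-2 -2 1.5 0 1;-2 -3.2 2.4 0 1;-2 -3.2 2.4 0 1;-2 -3.2 2.4 0 1")

```text
clock: 2.45
position: [475.2, 288.1, 52.8]
ee_rot: [0.689, 0.159, -0.689, 0.159]
contact_force: [-1.6, 0.1, 3.3]
gripper_width: 19.7
```

```bash
python3 - <<'E'
from h import *
s=status.read_state();print(s["position"],s["clock"],s["gripper_width"],s["contact_force"])
t=crop("top",(185,215,225,250),18,"t3b.png");np.savez("t3.npz",**t)
crop("",(145,135,270,275),5,"t3.png",t)
E
```

```text
[475.1739869  288.10334601  52.76433126] 2.45 19.706424893708494 [-1.61334786  0.06520521  3.30874137]
```

View pics/t3b.png

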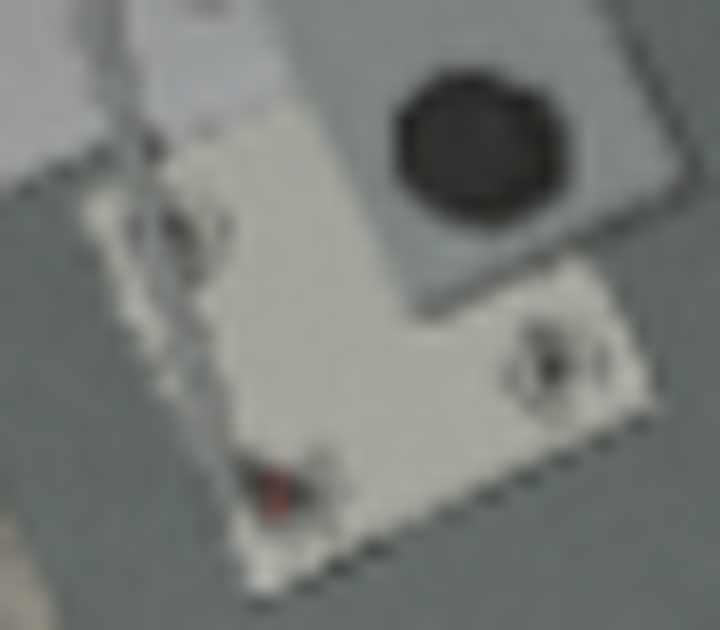

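View pics/t3.png

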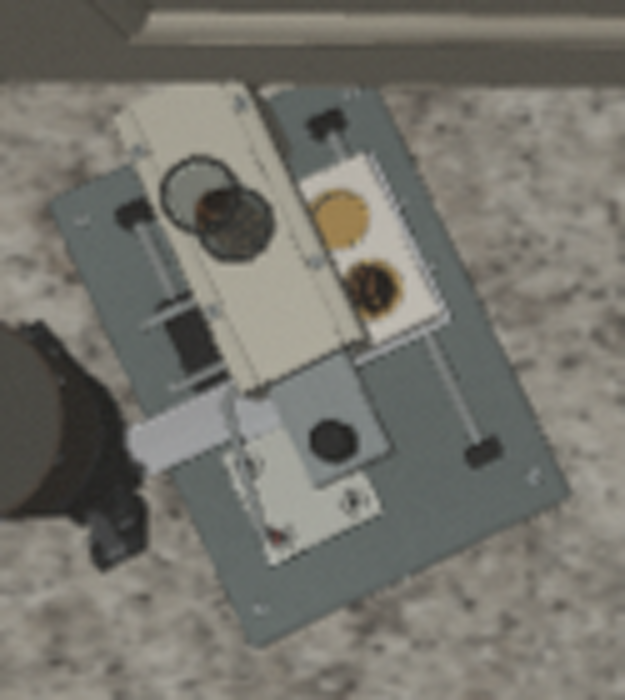

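Call:
apply_moves(targets="0 -0.3 -1.8 0 1;0 -0.3 -1.8 0 1;0 -0.3 -1.8 0 1;0 -0.3 -1.8 0 1")

```text
clock: 2.83
position: [477.2, 289.2, 52.7]
ee_rot: [0.689, 0.159, -0.689, 0.159]
contact_force: [-0.6, -0.4, 4.9]
gripper_width: 20.0
```

```bash
python3 - <<'E'
from h import *
s=status.read_state();print(s["position"],s["clock"],s["gripper_width"],s["contact_force"])
t=crop("top",(185,215,225,250),18,"t4b.png");np.savez("t4.npz",**t)
crop("",(145,135,270,275),5,"t4.png",t)
E
```

```text
[477.16765842 289.22280456  52.70390861] 2.8333 20.046171525874747 [-0.56251271 -0.35993695  4.91020827]
```

View pics/t4b.png

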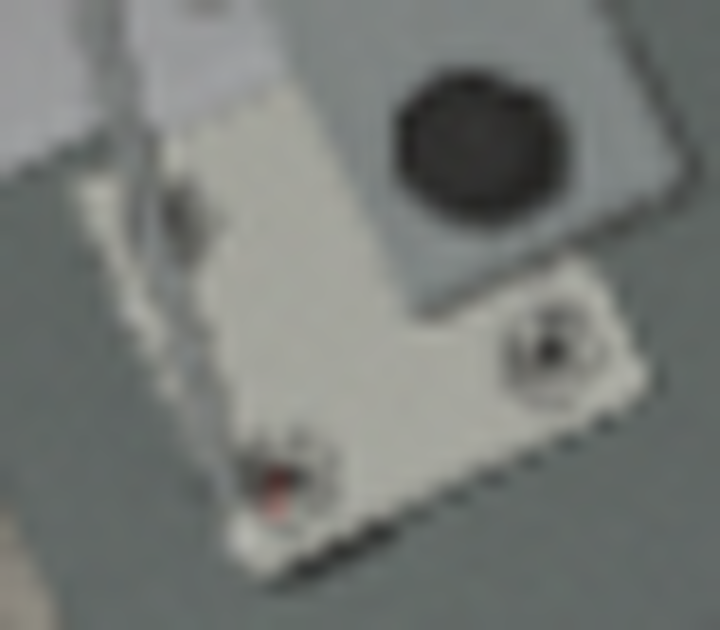

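View pics/t4.png

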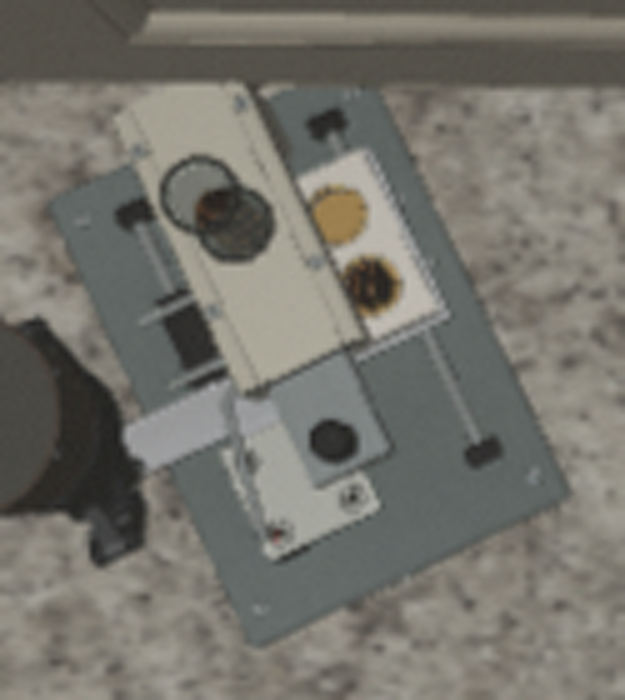

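Call:
apply_moves(targets="0 0 0 0 -1;0 0 0 0 -1;-10 0 0 0 -1;-50 0 0 0 -1;-90 0 0 0 -1;-120 20 10 -10 -1;-145 60 25 -20 -1;-145 100 45 -30 -1;-145 121 57 -40 -1;-145 121 57 -50 -1")

```text
clock: 3.72
position: [477.1, 150.8, 198.5]
ee_rot: [-0.607, -0.363, 0.607, -0.363]
contact_force: [-0.9, 0.3, -0.5]
gripper_width: 85.4
```

```bash
python3 - <<'E'
from h import *
s=status.read_state();print(s["position"],s["clock"],s["joints"])
print(Ro.from_quat(s["ee_rot"]).as_matrix().round(3))
E
```

```text
[477.0845033  150.75006632 198.52234911] 3.7167 [ 6.30802583e-01  2.01554316e-01 -3.40921420e-01 -6.18456650e-04
 -1.02865039e+00  4.46763899e-01]
[[-0.001  0.881 -0.474]
 [ 0.    -0.474 -0.881]
 [-1.    -0.001  0.   ]]
```

Call:
apply_moves(targets="0 0 0 -54 -1;0 0 0 -54 -1;0 0 0 -54 -1;0 0 0 -54 -1;0 0 0 -54 -1;0 0 0 -54 -1;0 0 0 -54 -1;0 0 0 -54 -1;0 0 0 -54 -1")

```text
clock: 4.47
position: [478.3, 155.2, 197.6]
ee_rot: [0.376, 0.599, -0.376, 0.599]
contact_force: [-0.6, 0.3, -0.7]
gripper_width: 85.7
```

```bash
python3 - <<'E'
from h import *
s=status.read_state();print(s["position"],s["clock"],s["joints"].round(2) if hasattr(s["joints"],"round") else s["joints"])
print(Ro.from_quat(s["ee_rot"]).as_matrix().round(3))
d=crop("wrist",(0,0,560,420),1.4,"w5.png");np.savez("w5.npz",**d)
print(np.array(proj(d,(479,155,151),True))*1.4)
E
```

```text
[478.34979551 155.20427949 197.6240937 ] 4.4667 [ 0.64  0.21 -0.34 -0.   -1.03  1.38]
[[-0.     0.901  0.434]
 [ 0.     0.434 -0.901]
 [-1.     0.    -0.   ]]
[382.8159265  328.31786321]
```

View pics/w5.png

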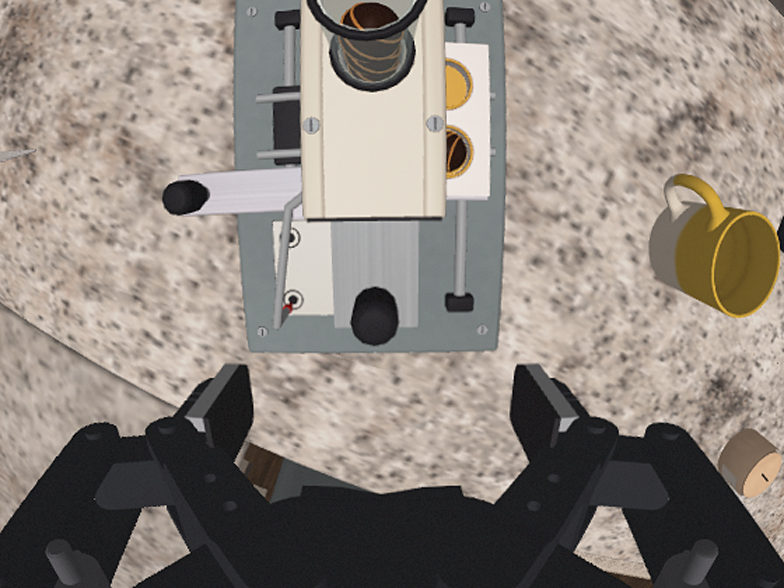

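```bash
python3 - <<'E'
from h import *
d=dict(np.load("w5.npz"))
A=lambda u,v,z:atz(d,u/1.4,v/1.4,z,True)[:2]
a=np.radians(26.2);E=np.array([[np.cos(a),np.sin(a)],[-np.sin(a),np.cos(a)]])
print("knob",A(373,324,151))
print("dot-tip",E@(A(292,298,34)-A(289,308,39)))
f=A(372,62,120);print("foot",f,"cupNR vs tube",E@(A(453,150,52)-f+48*E[0]),E@(A(452,84,52)-f+48*E[0]))
print("face",E@(A(372,218,120)-A(373,324,151)))
crop("",(160,130,300,250),5,"w5b.png",d)
E
```

```text
knob [478.94850877 159.73750149]
dot-tip [ 5.83547789 -1.58238976]
foot [586.13160104 212.06550693] cupNR vs tube [  8.18294202 -48.99262519] [ 50.83754598 -48.69704023]
face [43.0507967   0.41123365]
```

View pics/w5b.png

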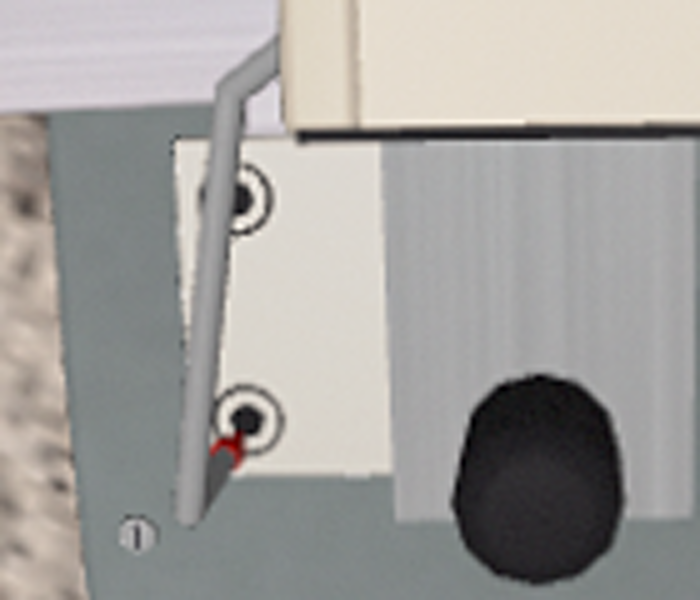

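```bash
python3 - <<'E'
from h import *
d=dict(np.load("w5.npz"))
A=lambda u,v,z:atz(d,*un(u,v,160,130,5),z,True)[:2]
a=np.radians(26.2);E=np.array([[np.cos(a),np.sin(a)],[-np.sin(a),np.cos(a)]])
print("knob",A(540,500,151))
for z in (37,39,41):print("dot-tip",E@(A(245,420,34)-A(238,437,z)))
for z in (37,39,41):print("dot2-tip",E@(A(240,199,34)-A(238,437,z)))
E
```

```text
knob [480.32747324 159.59888165]
dot-tip [ 2.60704775 -1.00993125]
dot-tip [ 2.01550758 -0.58308767]
dot-tip [ 1.42396741 -0.15624409]
dot2-tip [46.60042188 -2.43780778]
dot2-tip [46.00888172 -2.0109642 ]
dot2-tip [45.41734155 -1.58412062]
```

Call:
apply_moves(targets="40 1 -1.5 0 -1;70 1 -1.5 0 -0.5;77 1 -1.5 0 0;77 1 -1.5 0 1;77 1 -1.5 0 1;77 1 -1.5 0 1;77 1 -1.5 0 1;77 1 -1.5 0 1;77 1 -1.5 0 1")

```text
clock: 5.27
position: [479.5, 159.2, 122.6]
ee_rot: [0.379, 0.598, -0.375, 0.599]
contact_force: [-4.5, 6.8, 2.1]
gripper_width: 20.0
```

```bash
python3 - <<'E'
from h import *
s=status.read_state();print(s["position"],s["clock"],s["contact_force"],s["gripper_width"])
print(Ro.from_quat(s["ee_rot"]).as_matrix().round(3))
d=crop("wrist",(0,0,560,420),1.4,"w6.png");np.savez("w6.npz",**d)
E
```

```text
[479.53730213 159.2383305  122.59818846] 5.2667 [-4.53026962  6.80228772  2.08396797] 20.04301579110928
[[ 0.004  0.902  0.433]
 [ 0.005  0.433 -0.902]
 [-1.     0.005 -0.003]]
```

View pics/w6.png

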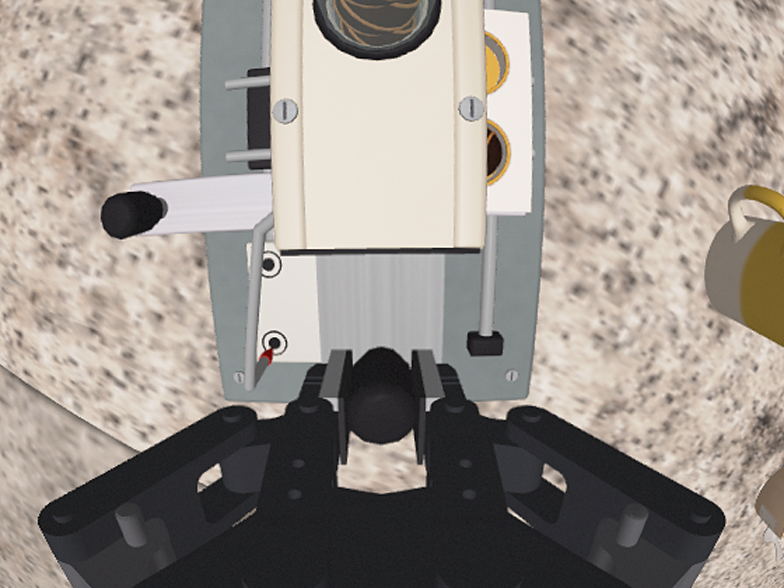

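Call:
apply_moves(targets="0 -8 -1.5 0 1;0 -16 -1.5 0 1;0 -24 -1.5 0 1;0 -32 -1.5 0 1;0 -38 -1.5 0 1;0 -43 -1.5 0 1;0 -46 -1.5 0 1;0 -48 -1.5 0 1;0 -49 -1.5 0 1;0 -49 -1.5 0 1")

```text
clock: 6.15
position: [437.2, 138.6, 122.6]
ee_rot: [0.379, 0.597, -0.373, 0.6]
contact_force: [8.0, -1.7, -3.5]
gripper_width: 20.1
```

```bash
python3 - <<'E'
from h import *
s=status.read_state();print(s["position"],s["clock"],s["contact_force"],s["gripper_width"])
a=np.radians(26.2);E=np.array([[np.cos(a),np.sin(a)],[-np.sin(a),np.cos(a)]])
print(E@(s["position"][:2]-np.array([479.54,159.24])))
d=crop("wrist",(0,0,560,420),1.4,"w7.png");np.savez("w7.npz",**d)
E
```

```text
[437.15415371 138.561672   122.60477654] 6.15 [ 8.00239435 -1.69023091 -3.50407992] 20.129177927762385
[-47.16065817   0.15979634]
```

View pics/w7.png

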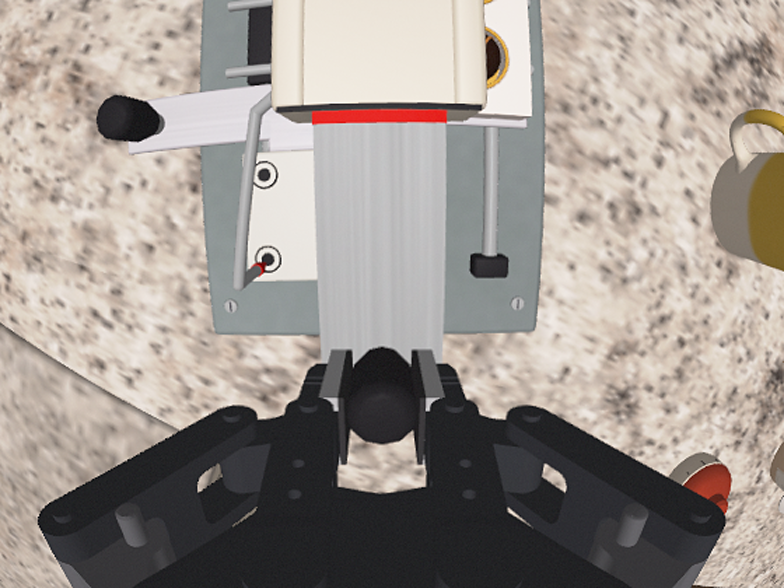

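Call:
apply_moves(targets="0 -1.2 0 0 1;0 -1.2 0 0 1;0 -1.2 0 0 1;0 -1.2 0 0 1")

```text
clock: 6.53
position: [436.3, 138.2, 122.6]
ee_rot: [0.379, 0.597, -0.373, 0.6]
contact_force: [7.4, -1.3, -4.6]
gripper_width: 20.0
```

```bash
python3 - <<'E'
from h import *
s=status.read_state();print(s["position"],s["clock"],s["contact_force"],s["gripper_width"])
a=np.radians(26.2);E=np.array([[np.cos(a),np.sin(a)],[-np.sin(a),np.cos(a)]])
print(E@(s["position"][:2]-np.array([479.54,159.24])))
d=crop("wrist",(160,40,360,180),4,"w8.png");np.savez("w8.npz",**d)
crop("side",(215,130,345,230),6,"s8.png")
E
```

```text
[436.32153049 138.15429726 122.6192224 ] 6.5333 [ 7.3573885  -1.27999955 -4.64994326] 20.018233121578618
[-48.08759466   0.16188397]
```

View pics/w8.png

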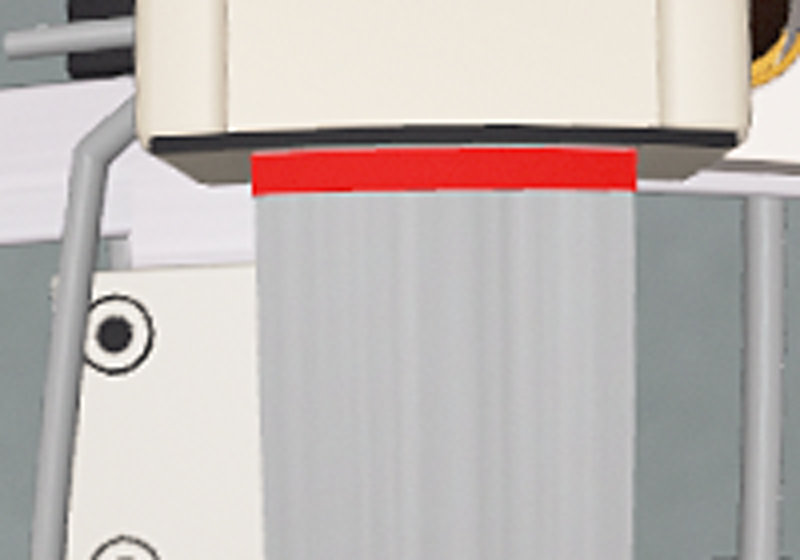

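View pics/s8.png

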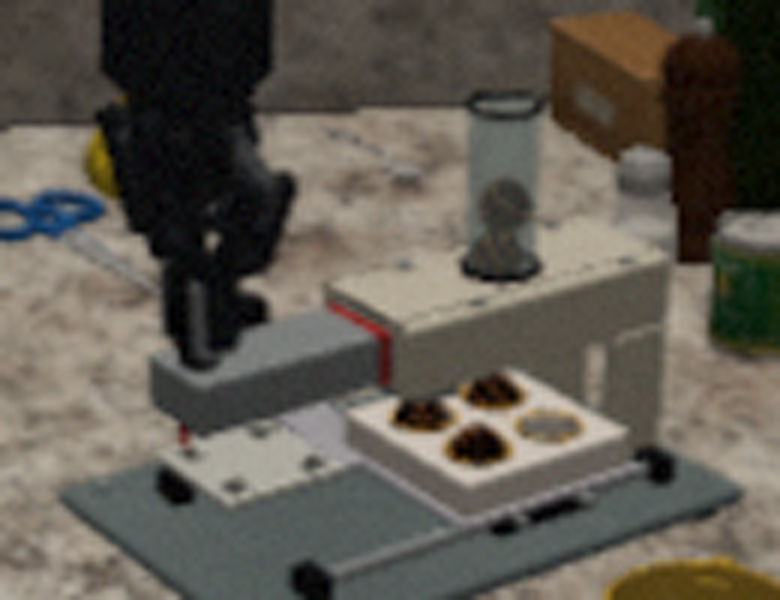

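Call:
apply_moves(targets="0 10 0 0 1;0 20 0 0 1;0 30 0 0 1;0 40 0 0 1;0 47 0 0 1;0 49 0 0 1;0 49 0 0 1;0 49 0 0 -1;0 49 0 0 -1;0 49 0 0 -1")

```text
clock: 7.47
position: [476.4, 157.6, 119.7]
ee_rot: [0.376, 0.599, -0.378, 0.598]
contact_force: [-0.2, 0.2, 0.2]
gripper_width: 55.7
```

Call:
apply_moves(targets="-30 0 0 0 -1;-70 0 0 0 -1;-75 0 0 14 -1;-75 0 0 28 -1;-75 0 0 42 -1;-75 0 0 56 -1")

```text
clock: 7.97
position: [476.5, 157.6, 195.1]
ee_rot: [-0.514, -0.485, 0.515, -0.485]
contact_force: [0.0, -0.0, 0.2]
gripper_width: 85.7
```

```bash
python3 - <<'E'
from h import *
s=status.read_state();print(s["position"],s["clock"],s["contact_force"],s["gripper_width"])
print(Ro.from_quat(s["ee_rot"]).as_matrix().round(3))
d=crop("wrist",(0,0,560,420),1.4,"w9.png");np.savez("w9.npz",**d)
crop("side",(215,130,345,230),6,"s9.png")
t=crop("top",(145,135,270,275),5,"t9.png");np.savez("t9.npz",**t)
E
```

```text
[476.456165   157.6083242  195.05122369] 7.9667 [ 0.0094688  -0.02690401  0.19254242] 85.67234862622495
[[-0.001  0.998 -0.059]
 [-0.    -0.059 -0.998]
 [-1.    -0.001  0.   ]]
```

View pics/w9.png

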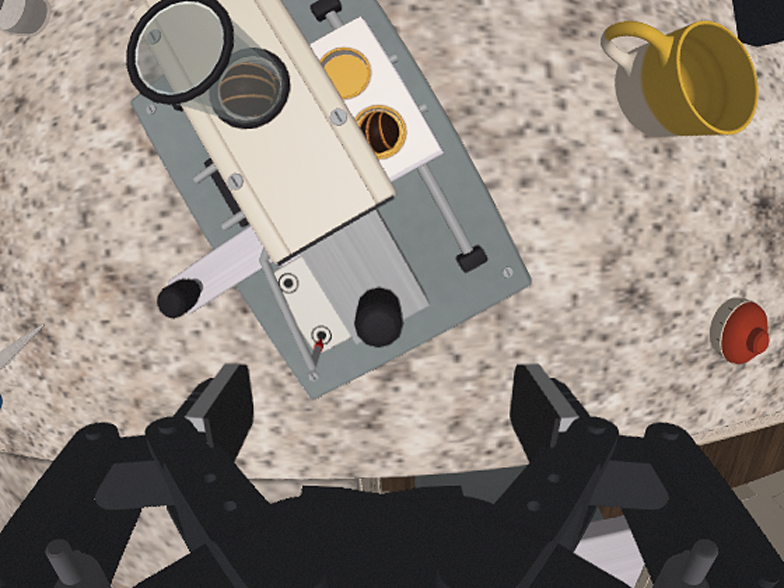

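View pics/s9.png

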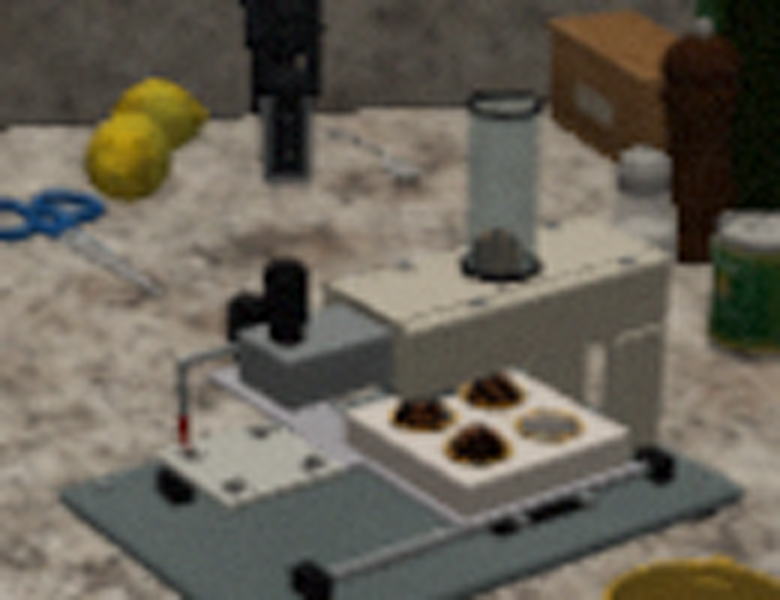

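View pics/t9.png

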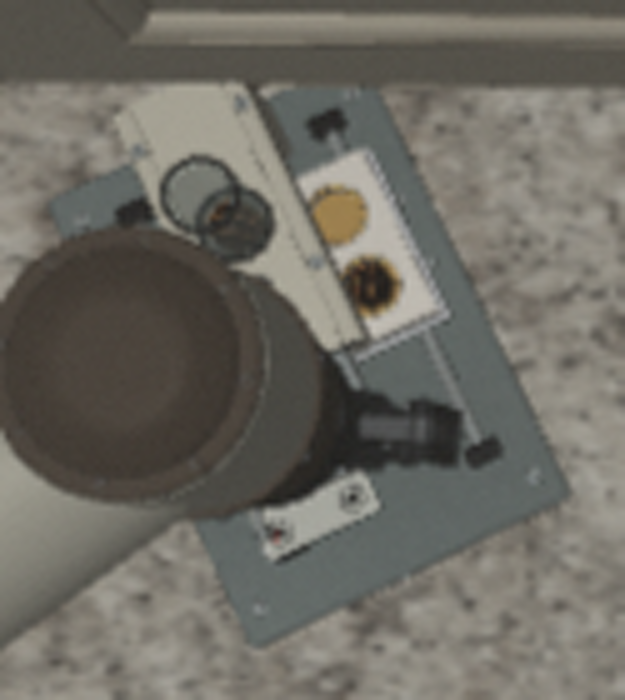

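Call:
apply_moves(targets="0 -2 -35 60.5 -1;0 -4 -75 60.5 -1;0 -7 -131 60.5 -1;0 -7 -131 60.5 -1;30 -7 -131 60.5 -1;60 -7 -131 60.5 -1;80 -7 -131 60.5 -1;80 -7 -131 60.5 -1;80 -7 -131 60.5 -1;80 -7 -131 60.5 -1")

```text
clock: 8.95
position: [476.6, 288.8, 114.3]
ee_rot: [-0.687, -0.162, 0.689, -0.163]
contact_force: [-0.3, -0.5, -0.1]
gripper_width: 85.1
```

Call:
apply_moves(targets="30 0 0 0 -1;55 0 0 0 -0.5;62 0 0 0 0;62 0 0 0 0.5;62 0 0 0 1;62 0 0 0 1;62 0 0 0 1;62 0 0 0 1")

```text
clock: 9.62
position: [477.9, 289.9, 55.1]
ee_rot: [0.689, 0.163, -0.687, 0.162]
contact_force: [-0.6, 0.0, 3.6]
gripper_width: 19.6
```

```bash
python3 - <<'E'
from h import *
s=status.read_state();print(s["position"],s["clock"],s["contact_force"],s["gripper_width"])
print(Ro.from_quat(s["ee_rot"]).as_matrix().round(3))
t=crop("top",(185,215,225,250),18,"t10b.png");np.savez("t10.npz",**t)
E
```

```text
[477.87968289 289.89019213  55.05913057] 9.6167 [-0.57380679  0.0388692   3.55526148] 19.601859703709497
[[ 0.003  0.447 -0.895]
 [ 0.002 -0.895 -0.447]
 [-1.    -0.001 -0.003]]
```

View pics/t10b.png

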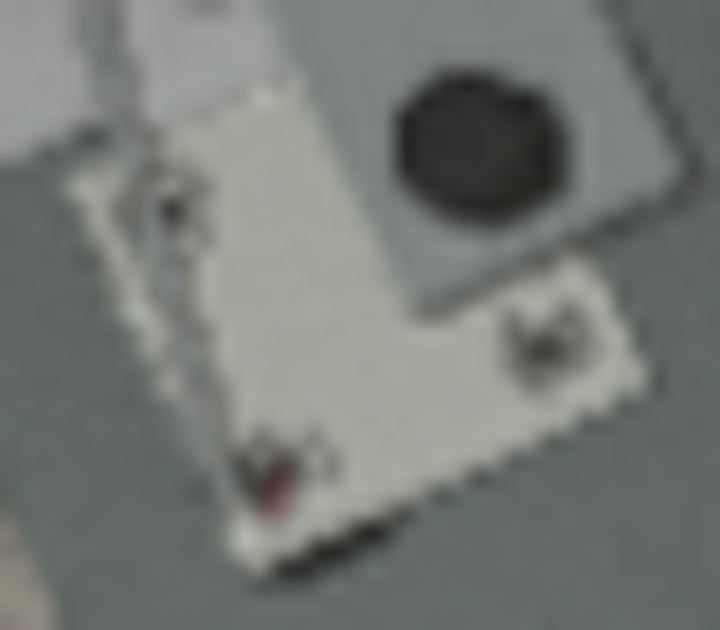

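Call:
apply_moves(targets="-1 -8 8 0 1;-1 -18 18 0 1;-1 -28 28 0 1;-1 -36 36 0 1;-1 -42 42 0 1;-1 -44.5 45 0 1;-1 -44.5 45 0 1;-1 -44.5 45 0 1")

```text
clock: 10.33
position: [416.7, 309.5, 54.9]
ee_rot: [0.688, 0.163, -0.688, 0.162]
contact_force: [-1.2, 0.7, 5.4]
gripper_width: 19.7
```

```bash
python3 - <<'E'
from h import *
s=status.read_state();print(s["position"],s["clock"],s["contact_force"],s["gripper_width"])
a=np.radians(26.2);E=np.array([[np.cos(a),np.sin(a)],[-np.sin(a),np.cos(a)]])
print(E@(s["position"][:2]-np.array([477.88,289.89])))
t=crop("top",(145,135,270,275),5,"t11.png");np.savez("t11.npz",**t)
crop("",(185,215,225,250),18,"t11b.png",t)
d=crop("wrist",(0,0,560,420),1.4,"w11.png");np.savez("w11.npz",**d)
E
```

```text
[416.74234737 309.45154646  54.94413561] 10.3333 [-1.22994242  0.66600259  5.43153707] 19.657308508519424
[-46.21973327  44.54439275]
```

View pics/t11.png

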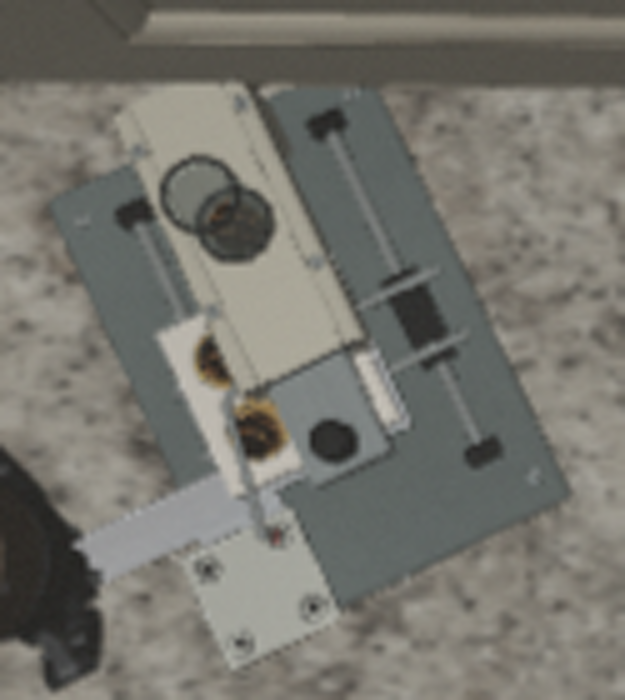

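View pics/t11b.png

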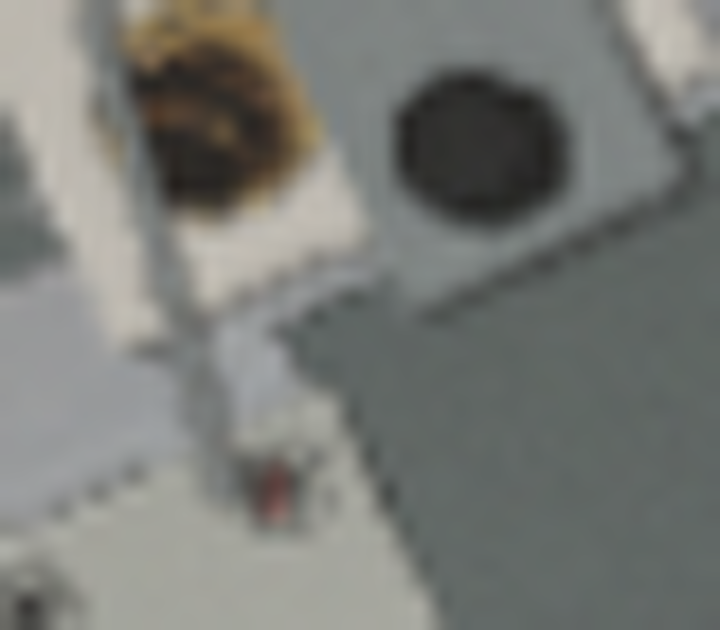

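View pics/w11.png

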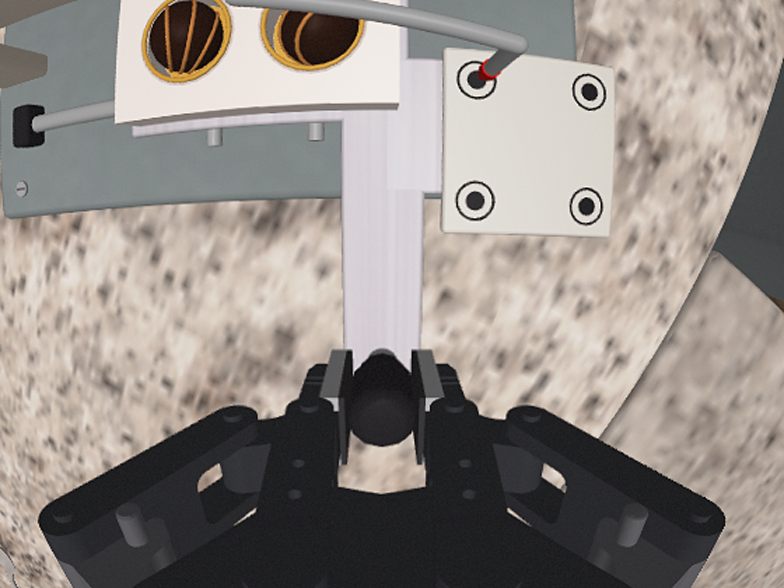

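Call:
apply_moves(targets="0 0 0 0 -1;0 0 0 0 -1;0 0 0 0 -1;-30 0 0 0 -1;-70 0 0 0 -1;-110 10 0 -7 -1;-140 40 3 -14 -1;-140 80 6 -21 -1;-140 120 8 -28 -1;-140 162 10.6 -35 -1")

```text
clock: 11.27
position: [475.5, 168.4, 194.8]
ee_rot: [0.613, 0.354, -0.612, 0.353]
contact_force: [1.2, -0.6, 0.3]
gripper_width: 85.3
```

Call:
apply_moves(targets="0 0 0 -54 -1;0 0 0 -54 -1;0 0 0 -54 -1;0 0 0 -54 -1;0 0 0 -54 -1;0 0 0 -54 -1;0 0 0 -54 -1;0 0 0 -54 -1;0 0 0 -54 -1")

```text
clock: 12.02
position: [475.0, 169.4, 193.7]
ee_rot: [0.386, 0.592, -0.387, 0.592]
contact_force: [-0.1, -0.4, -0.2]
gripper_width: 85.3
```

```bash
python3 - <<'E'
from h import *
s=status.read_state();print(s["position"],s["clock"])
print(Ro.from_quat(s["ee_rot"]).as_matrix().round(3))
d=crop("wrist",(0,0,560,420),1.4,"w12.png");np.savez("w12.npz",**d)
E
```

```text
[474.98803043 169.44686896 193.71797421] 12.0167
[[-0.001  0.916  0.401]
 [-0.001  0.401 -0.916]
 [-1.    -0.001  0.   ]]
```

View pics/w12.png

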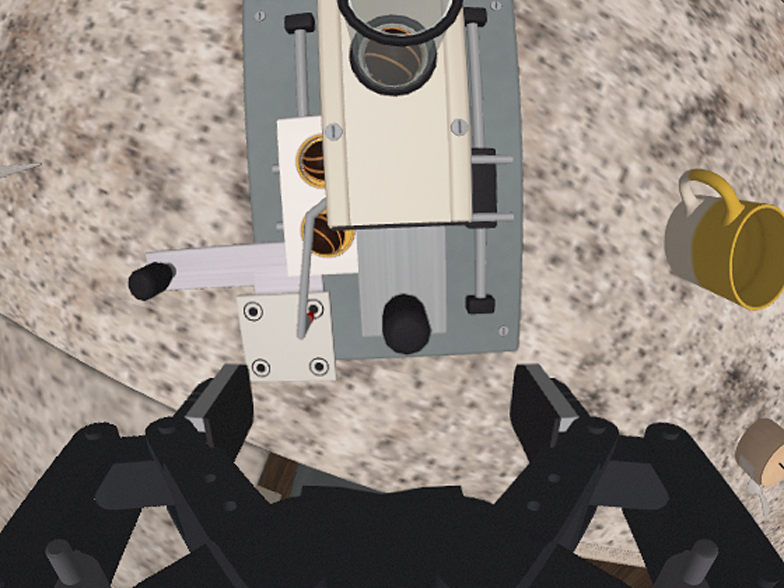

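Call:
apply_moves(targets="10 0.2 10.7 -2.5 -1;40 0.2 10.7 -2.5 -1;65 0.2 10.7 -2.5 -0.5;73 0.2 10.7 -2.5 0;73 0.2 10.7 -2.5 1;73 0.2 10.7 -2.5 1;73 0.2 10.7 -2.5 1;73 0.2 10.7 -2.5 1;73 0.2 10.7 -2.5 1;73 0.2 10.7 -2.5 1")

```text
clock: 12.9
position: [481.0, 160.2, 123.0]
ee_rot: [0.375, 0.599, -0.373, 0.601]
contact_force: [2.2, -2.8, 5.0]
gripper_width: 19.6
```

```bash
python3 - <<'E'
from h import *
s=status.read_state();print(s["position"],s["clock"],s["contact_force"],s["gripper_width"])
print(Ro.from_quat(s["ee_rot"]).as_matrix().round(3))
d=crop("wrist",(0,0,560,420),1.4,"w13.png");np.savez("w13.npz",**d)
E
```

```text
[481.03949204 160.22609651 123.04383426] 12.9 [ 2.18127736 -2.81328053  5.00532005] 19.631341589678854
[[ 0.003  0.898  0.441]
 [ 0.001  0.441 -0.898]
 [-1.     0.004  0.001]]
```

View pics/w13.png

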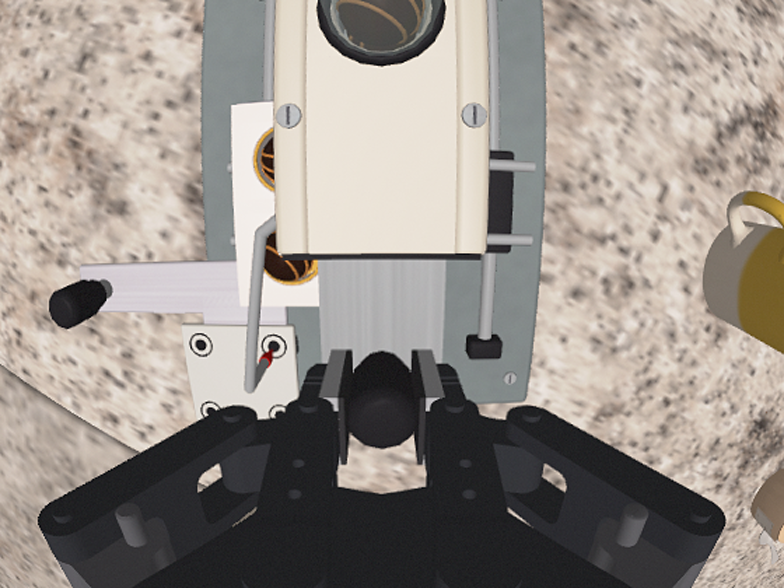

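Call:
apply_moves(targets="0 -8 0 0 1;0 -16 0 0 1;0 -24 0 0 1;0 -32 0 0 1;0 -38 0 0 1;0 -43 0 0 1;0 -46 0 0 1;0 -48 0 0 1;0 -50 0 0 1;0 -50 0 0 1")

```text
clock: 13.78
position: [438.1, 139.1, 123.1]
ee_rot: [0.376, 0.598, -0.371, 0.602]
contact_force: [9.1, -4.6, 0.2]
gripper_width: 19.9
```

```bash
python3 - <<'E'
from h import *
s=status.read_state();print(s["position"],s["clock"],s["contact_force"],s["gripper_width"])
a=np.radians(26.2);E=np.array([[np.cos(a),np.sin(a)],[-np.sin(a),np.cos(a)]])
print(E@(s["position"][:2]-np.array([481.04,160.23])))
d=crop("wrist",(160,40,360,180),4,"w14.png");np.savez("w14.npz",**d)
crop("side",(215,130,345,230),6,"s14.png")
E
```

```text
[438.09182653 139.12899972 123.10342463] 13.7833 [ 9.05708166 -4.6176635   0.22961425] 19.914954138841157
[-4.78518232e+01  2.88208417e-02]
```

View pics/w14.png

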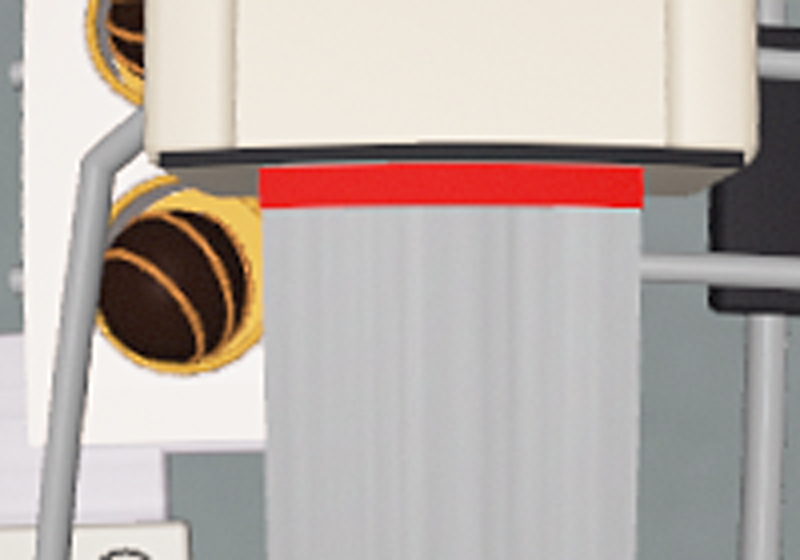

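View pics/s14.png

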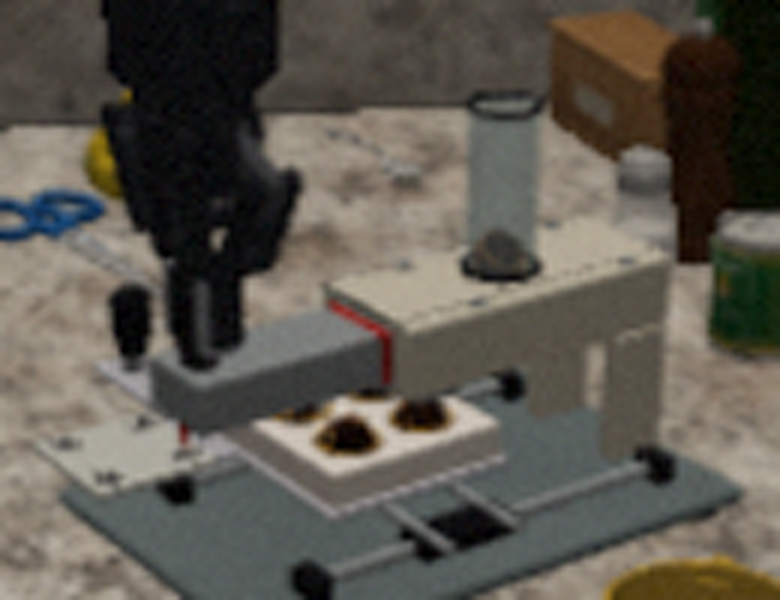

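Call:
apply_moves(targets="0 0 0 0 1;0 0 0 0 1;0 0 0 0 1;0 0 0 0 1;0 0 0 0 1;0 0 0 0 1")

```text
clock: 14.38
position: [438.4, 139.3, 123.1]
ee_rot: [0.376, 0.598, -0.371, 0.602]
contact_force: [9.2, -4.5, 0.8]
gripper_width: 20.0
```

```bash
python3 - <<'E'
from h import *
s=status.read_state();print(s["position"],s["clock"],s["contact_force"],s["gripper_width"])
a=np.radians(26.2);E=np.array([[np.cos(a),np.sin(a)],[-np.sin(a),np.cos(a)]])
print(E@(s["position"][:2]-np.array([481.04,160.23])))
d=crop("wrist",(160,40,360,180),4,"w15.png")
d=crop("side",(215,130,345,330),3,"s15.png")
E
```

```text
[438.43320883 139.28348516 123.09156609] 14.3833 [ 9.18547911 -4.48485295  0.78450764] 20.00600538233829
[-4.74773089e+01  1.67119127e-02]
```

View pics/w15.png

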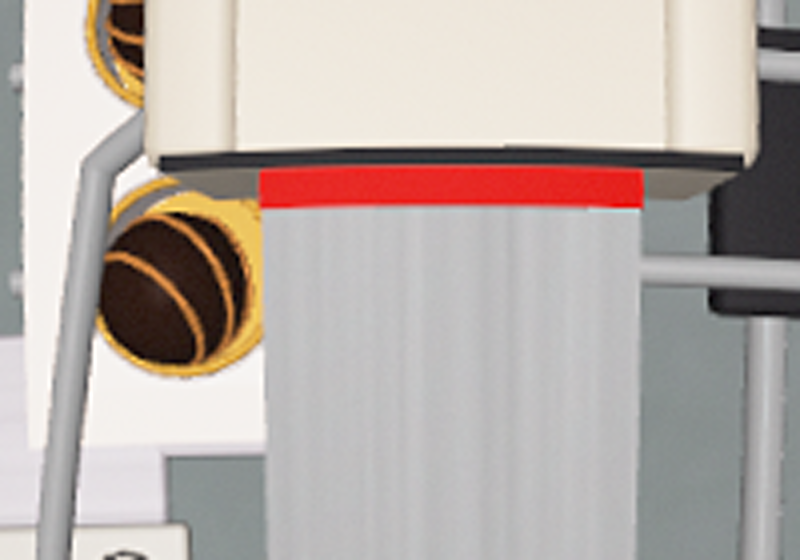

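View pics/s15.png

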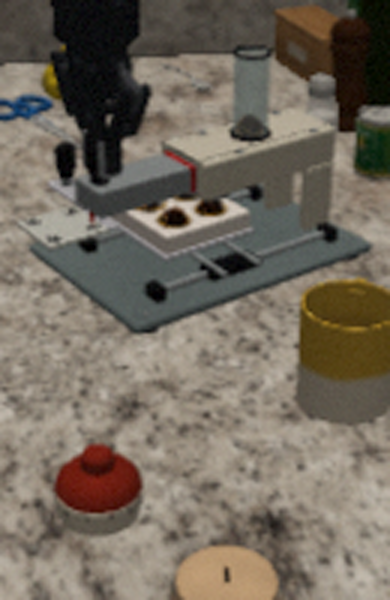

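Call:
apply_moves(targets="0 -0.8 0 0 1;0 -0.8 0 0 1;0 -0.8 0 0 1;0 -0.8 0 0 1;0 -0.8 0 0 1;0 -0.8 0 0 1")

```text
clock: 14.98
position: [437.7, 139.0, 123.1]
ee_rot: [0.376, 0.598, -0.371, 0.602]
contact_force: [9.4, -4.8, 0.8]
gripper_width: 19.8
```

```bash
python3 - <<'E'
from h import *
s=status.read_state();print(s["position"],s["clock"],s["contact_force"],s["gripper_width"])
a=np.radians(26.2);E=np.array([[np.cos(a),np.sin(a)],[-np.sin(a),np.cos(a)]])
print(E@(s["position"][:2]-np.array([481.04,160.23])))
d=crop("wrist",(160,40,360,180),4,"w16.png")
print(job.job_done())
E
```

```text
[437.73816087 138.95367475 123.08687416] 14.9833 [ 9.36801653 -4.81597667  0.80411725] 19.798006867141915
[-4.82465597e+01  2.76545030e-02]
the job is handed in; nothing more can be done
None
```

View pics/w16.png

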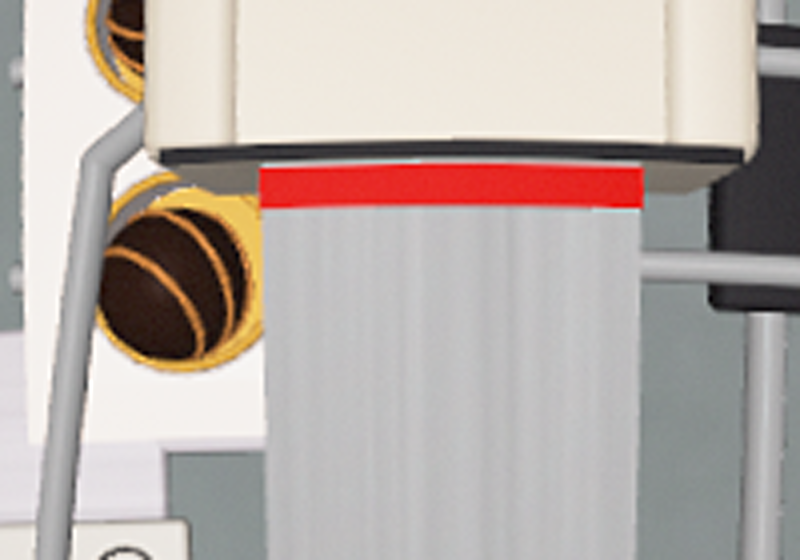

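I dropped the first praline into the near-left cup and the second into the far-right cup. I handed the job in at about 15 s, still holding the slide by its knob on the mark.

- **Slide:** the fingers had drawn it out about 48.2 mm by arm travel. The last wrist picture shows the red line just clear of the housing. The measured pull is about 10 N and the knob is still gripped.
- **Pralines:** the side camera showed the first lying in the near-left cup after its drop. After the second drop it showed one in the far-right cup and the last one still at the foot of the magazine.
- **Bystanders:** I never went near the timer, the mug or the candle. The side picture shows them standing, but I did not measure their positions.

My checks disagreed in one place. For the first cup, the top camera put the pointer about 1–1.5 mm off the dot and the wrist camera about 2 mm, both inside the 6 mm allowed. For the second cup, the top picture put it within about 1 mm of the dot.

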